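Seat the two snap-in end caps of a V-twin pump with the seating drift

ROBOT

A 6-joint arm with a two-finger parallel gripper is mounted at the origin on a cart in front of the work surface, level with it; the furniture and walls round the work are solid. World frame = base frame: x ahead of the robot, y to its left, z up, the work surface at z = 0. Lengths are in m, angles in rad, forces in N, time in s.
With the tool pointing down it reaches from about 0.3 to 0.825 m from the base axis. Payload 5.4 kg.
Tool frame: the origin (TCP) lies at the very end of the fingers, on their centre line; the grasp point (between the pads) lies 19 mm behind it; z points along the fingers, x is the direction in which the jaws open and shut, and the axes are right-handed (so a half turn about z gives the same grasp; the last joint's range is limited). The gripper opens to 92 mm and grips with 3 to 60 N. Pads are 20 mm wide; open, the fingers measure 128 mm over their backs; the gripper's body (75 mm by 189 mm) begins 69 mm behind the grasp point.
Start: joints at [-1.381, 0.158, 1.597, -0, 1.386, -0.21], TCP at [0.224, -0.53, 0.191] pointing down, gripper open.
Joint ranges: [-2.91, 2.91], [-0.94, 2.29], [0.18, 2.7], [-1.29, 4.43], [0.17, 2.64], [-3, 3]. Speed limits (rad/s): [2.57, 2.57, 3.14, 3.14, 3.14, 3.14].

INTERFACE

Orientations are given as a rotation vector (axis times angle).
In Python, from workcell import bot gives the robot as it stands. Calls block until the motion is done:
- bot.goto(position, orientation): joint-space move of the TCP to a pose.
- bot.line_to(position, rot=None, max_speed=0.15): straight line of the TCP; rot=None keeps the orientation; max_speed is the mean speed in m/s.
- bot.set_joints(angles): joint-space move.
- bot.set_gripper(opening, newtons=None): opening from 0.0 (shut) to 1.0 (fully open); newtons is the grip in N (None keeps the last); returns when the fingers have stopped.
- bot.hold(seconds).
- bot.inverse_kinematics(position, orientation): joint angles nearest the present ones, or None.
- bot.read_camera(name): name is "scene" or "top" or "wrist"; returns a dict with "pixels" (400x640x3 uint8, blue, green, red), "fx", "fy", "cx", "cy" (pixels), "k1" (the pictures are not rectified: a ray, as slopes to the right and down, at radius r is drawn at 1 + k1 r^2 times it, then the intrinsics apply), "R" (3x3) and "t" (3): a world point X has camera coordinates R X + t. Camera axes: x right, y down, z forward; pixel columns grow to the right and rows downward; lengths in m; the calibration is good to about 2 mm. A picture is of the moment at which its call begins. There is no depth.
A pose or a line that the arm cannot do raises bot.MotionError and nothing moves.
- bot.job_done(): hands the job in, once; it reports no verdict.
Readings, each from a call of its own:
- bot.current_clock(): time.
- bot.current_joints(): joint angles.
- bot.current_joint_vel(): joint speeds.
- bot.current_effort(): joint torques, N m.
- bot.current_ee_pos(): TCP position.
- bot.current_tool_rot(): TCP orientation.
- bot.current_contact_force(): force on the tool from outside, world axes, zero at the start.
- bot.current_ft_torque(): the same for the moment, N m.
- bot.current_opening(): opening from 0.0 (shut) to 1.0 (fully open).
Only numpy, scipy, OpenCV 4.12 (cv2) and the standard library are available. Lean on these libraries where they do the work, as an engineer would, in place of code of your own. Each camera call takes 0.05 s, during which the arm holds its last target.

TASK

Both blue end caps of the V-twin pump stand proud of their barrels. Take the red-gripped seating drift and with its white foot press each cap, centred and square to it, until it clicks fully home, and stay on it a moment; then hang the drift by its collar in the green fork rack, upright, and let go. Touch the pump only with the drift, and leave the oil can, tin, tape roll and gauge case where they stand.

Things in the scene. Friction and masses are not known exactly. Their poses are not given: they have to be found in the camera images.
- pump: fixed V-twin pump, grey and aluminium, 150 mm high. Origin under the centre of its base plate, 130 (x) x 160 (y) x 12 mm; z up. Two finned barrels, 68 mm diameter, lean 30 degrees from vertical, the left one to +y, the right one to -y; their axes start on the crank axis 45 mm above the origin, rims 85 mm along them. A brass port points to +x. Stands at any of three places, yaw within 0.5
- cap_left (a joint): how far the left end cap is pressed in, m: 0 = proud (orange band 10 mm wide shows under its flange), 0.010 = home (flange on the barrel's rim). Snap fit: it resists with about 11 N at first, less and less until about 5 mm in, then jumps home and stays; let go earlier it springs back out
- cap_right (a joint): the same for the right end cap
- cap_left_top (a point): centre of the left cap's flat outer face; z = the face's outward normal (along the barrel). The cap is a blue disc 60 mm in diameter and 8 mm thick. The point moves with the cap: 103 mm along the axis from the crank axis when proud, 93 mm when home
- cap_right_top (a point): the same for the right cap
- drift: seating drift, 127 mm long, 0.25 kg, upright on its foot at the start. Origin at the centre of the foot's underside, z along the tool to the grip. White foot 46 mm diameter, z 0-14 mm; steel shank 20 mm diameter; steel collar 48 mm diameter, z 70-76; red grip 26 x 26 mm square, sides along x and y, z 76-126. With the fingertips just above the collar, the collar takes the pressing force
- drift_collar (a point): centre of the underside of the drift's collar, 70 mm above its origin on its axis; axes as the drift's
- rack: fixed green fork rack, origin on the bench, z up, yaw within 0.6. Two level prongs, top at 110 mm, 10 x 14 mm, 30 mm slot between; open at -x, closed at +x by an upright 119 mm high. Lips 5 mm high on the prong ends (x -37 to -31 mm). The drift's foot is wider than the slot: the shank enters from -x with the collar above the lips, then is lowered. Base x -35 to 75, y -50 to 50, 10 mm thick
- rack_seat (a point): where the centre of the collar's underside belongs: mid-slot at the prongs' top, 2 mm to +x of the rack's origin, 110 mm up; axes as the rack's
- oil_can: red oil can with a long spout, 68 mm in diameter, 152 mm high, origin under its centre, near the pump; to be left alone
- paste_tin: silver tin, 64 mm in diameter, 42 mm high, origin under its centre, in front of the drift; to be left alone
- tape_roll: roll of cream tape lying flat, 90 mm in diameter, 48 mm high, origin under its centre, behind the drift; to be left alone
- gauge_case: black case 55 x 150 x 31 mm (x, y, z), origin under its centre, behind the rack; to be left alone
Not all that is in view belongs to the job. Leave any yellow look-alike of the drift alone.

How it is judged:
On the way, in this order (a step that is already met when the one before it is completed fails the run):
1. one cap is clicked home with the drift's foot on it, centred within 12 mm and square within 8 degrees, for 0.2 s (((value of joint cap_left above 0.0085 m and distance between drift and cap_left_top below 0.012 m and angle between the z axis of drift and the z axis of cap_left_top, either way round below 0.14 rad) or (value of joint cap_right above 0.0085 m and distance between drift and cap_right_top below 0.012 m and angle between the z axis of drift and the z axis of cap_right_top, either way round below 0.14 rad))), for 0.2 s.
2. the other cap is clicked home in the same way, the first one still home (value of joint each of cap_left, cap_right above 0.0085 m and ((distance between drift and cap_left_top below 0.012 m and angle between the z axis of drift and the z axis of cap_left_top, either way round below 0.14 rad) or (distance between drift and cap_right_top below 0.012 m and angle between the z axis of drift and the z axis of cap_right_top, either way round below 0.14 rad))), for 0.2 s.
At the end, for the whole second after the job is handed in: Both caps are home (pressed in at least 8.5 of 10 mm) and the drift hangs by its collar in the fork rack, at rest, upright within 6 degrees, its collar within 14 mm of the seat (value of joint each of cap_left, cap_right above 0.0085 m and distance between drift_collar and rack_seat below 0.014 m and angle between drift's own z axis and vertical below 0.1 rad and linear speed of drift below 0.02 m/s); the robot touches nothing.
It fails at once if a bystander is pushed more than 30 mm or tipped more than 17 degrees (distance of any of oil_can, paste_tin, tape_roll, gauge_case from where it was at the start of the episode above 0.03 m or angle between any of oil_can, paste_tin, tape_roll, gauge_case's own z axis and vertical above 0.3 rad).
It fails at once if the fingers or the arm touch the pump or its caps with more than 2 N (contact force between any of the fingers, the arm and pump above 2 N).
It fails at once if the drift presses on the pump with more than 6 N while more than 17 degrees out of square with both caps (contact force between drift and pump above 6 N and angle between the z axis of drift and the z axis of cap_left_top, either way round above 0.3 rad and angle between the z axis of drift and the z axis of cap_right_top, either way round above 0.3 rad).
It also fails if it takes over 66 s, if anything falls off the work surface, if the arm or the gripper's body presses on something with over 40 N, if the wrist force passes 120 N, or if a joint passes its speed limit or range.

## Working session

There is one attempt and no reset: what is moved stays moved. The work goes in short steps, each a Python script; the robot and the scene stay as the last script left them, time stands still between calls to the robot, and variables do not carry over. Pictures are saved under pics/ and viewed, and the job is handed in when it is done.

```bash
ls; mkdir -p pics; cat > h.py <<'E'
import numpy as np, cv2
from workcell import bot
from scipy.spatial.transform import Rotation as Rn
def snap(name,fn):
    c=bot.read_camera(name); cv2.imwrite(fn,c['pixels']); np.save(fn[:-4]+'.npy',c,allow_pickle=True); return c
def load(fn): return np.load(fn,allow_pickle=True).item()
def ray(c,u,v):
    xd=(u-c['cx'])/c['fx']; yd=(v-c['cy'])/c['fy']; x,y=xd,yd
    for _ in range(30):
        s=1+c['k1']*(x*x+y*y); x,y=xd/s,yd/s
    R=np.array(c['R']);t=np.array(c['t'])
    d=R.T@np.array([x,y,1.]); return -R.T@t, d/np.linalg.norm(d)
def onz(c,u,v,z):
    o,d=ray(c,u,v); return o+d*(z-o[2])/d[2]
def proj(c,X):
    p=np.array(c['R'])@np.asarray(X,float)+np.array(c['t']); x,y=p[0]/p[2],p[1]/p[2]; s=1+c['k1']*(x*x+y*y)
    return c['fx']*x*s+c['cx'],c['fy']*y*s+c['cy']
def tri(*obs):
    A=np.zeros((3,3));b=np.zeros(3);rs=[ray(c,u,v) for c,u,v in obs]
    for o,d in rs:
        P=np.eye(3)-np.outer(d,d);A+=P;b+=P@o
    X=np.linalg.solve(A,b); return X,[float(np.linalg.norm((np.eye(3)-np.outer(d,d))@(X-o))) for o,d in rs]
E
python3 - <<'E'
from h import *
for n in ('scene','top','wrist'):
    c=snap(n,f'pics/{n}0.png'); print(n,c['fx'],c['k1'],-np.array(c['R']).T@c['t'],np.array(c['R'])[2])
print(bot.current_clock())
E
```

```text
pics
scene 418.22360666569296 -0.002325009117992972 [0.17750439 0.54728826 0.87874424] [ 0.34651931 -0.54858886 -0.76090382]
top 458.8157745358511 -0.05490982882479551 [ 0.47953061 -0.01020427  1.23064114] [ 0.05361758  0.00463405 -0.99855079]
wrist 299.8406123186667 -0.03215407483655252 [ 0.29347044 -0.49912008  0.382982  ] [-0.24615713 -0.10294395 -0.96374748]
0.15
```

View pics/scene0.png

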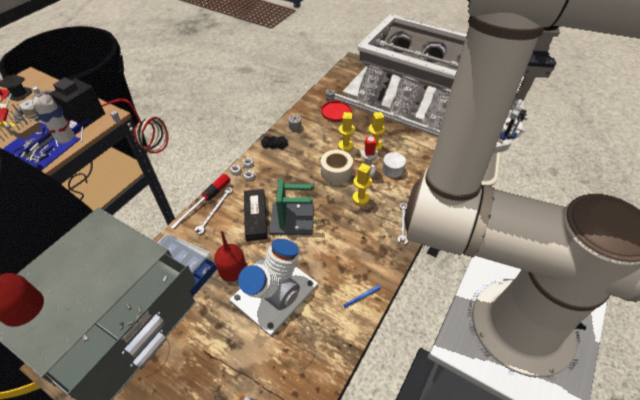

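View pics/top0.png

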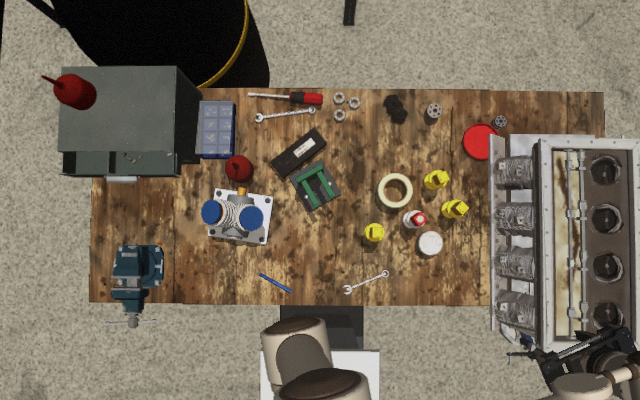

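View pics/wrist0.png

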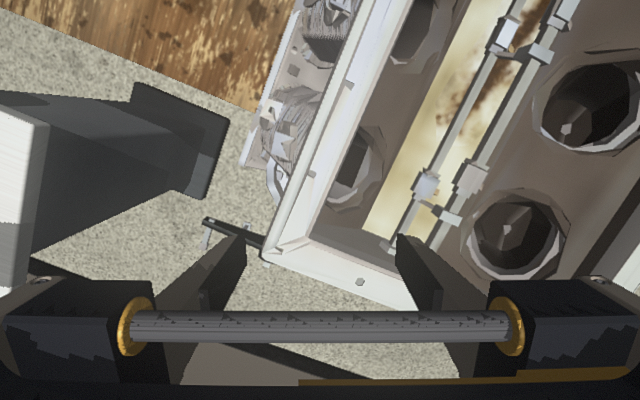

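Scene: pump at (275,280), rack at (290,205). Candidates for the drift in the top view: red-gripped (414,219), and yellow look-alikes at (436,180), (455,209) and (374,232). Other red things are the oil can (239,168), the red disc (480,142), the screwdriver (310,98) and the can on the cabinet (75,92). My choice is the red grip at (414,219); checking it in a close crop.

```bash
python3 - <<'E'
import cv2,numpy as np
t=cv2.imread('pics/top0.png');s=cv2.imread('pics/scene0.png')
a=cv2.resize(t[150:270,190:350],None,fx=5,fy=5,interpolation=cv2.INTER_CUBIC);cv2.imwrite('pics/c_pump_top.png',a)
a=cv2.resize(t[160:260,350:480],None,fx=6,fy=6,interpolation=cv2.INTER_CUBIC);cv2.imwrite('pics/c_drift_top.png',a)
a=cv2.resize(s[170:335,200:340],None,fx=3.6,fy=3.6,interpolation=cv2.INTER_CUBIC);cv2.imwrite('pics/c_pump_sc.png',a)
a=cv2.resize(s[95:215,310:420],None,fx=5,fy=5,interpolation=cv2.INTER_CUBIC);cv2.imwrite('pics/c_drift_sc.png',a)
E
```

```text
(no output)
```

View pics/c_pump_top.png

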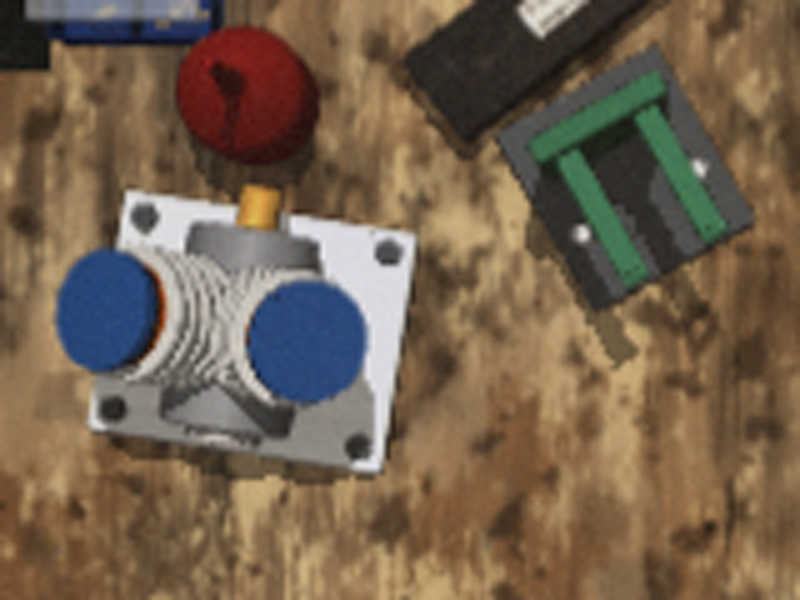

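View pics/c_drift_top.png

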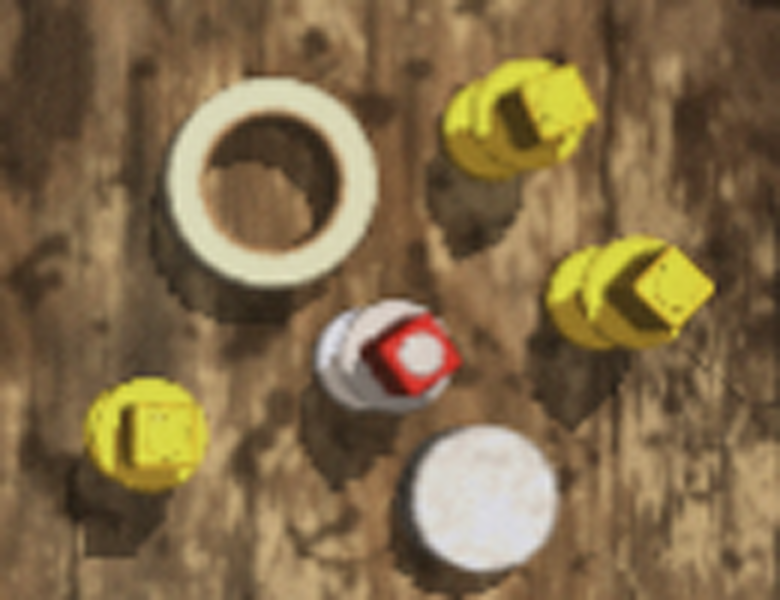

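View pics/c_pump_sc.png

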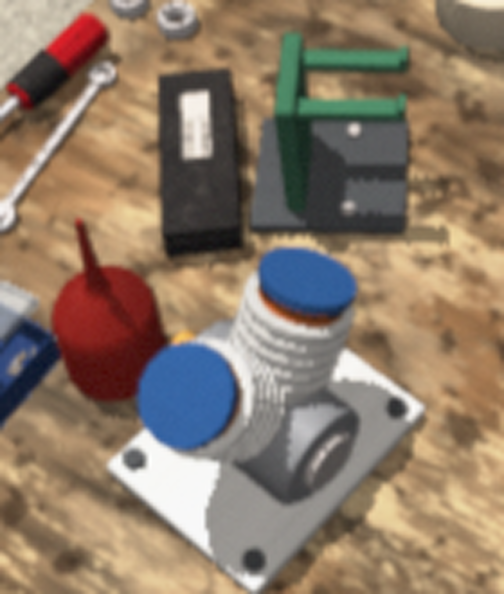

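View pics/c_drift_sc.png

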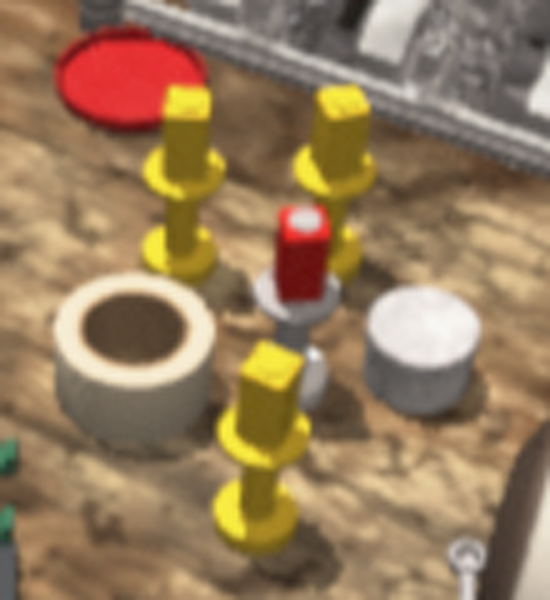

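The crops confirm it: only the red-gripped tool has a white foot, a steel collar and a white dot on its grip. Now measuring.

```bash
cat > meas.py <<'E'
from h import *
T=load('pics/top0.npy');S=load('pics/scene0.npy')
def hsv(c): return cv2.cvtColor(c['pixels'],cv2.COLOR_BGR2HSV)
def blobs(mask,roi,mn=15):
    x0,y0,x1,y1=roi; m=np.zeros_like(mask);m[y0:y1,x0:x1]=mask[y0:y1,x0:x1]
    cs,_=cv2.findContours(m,cv2.RETR_EXTERNAL,cv2.CHAIN_APPROX_NONE)
    return sorted([c for c in cs if cv2.contourArea(c)>mn],key=cv2.contourArea,reverse=True)
def blue(c): return cv2.inRange(hsv(c),(100,120,50),(125,255,255))
def red(c):
    h=hsv(c);return cv2.inRange(h,(0,150,90),(8,255,255))|cv2.inRange(h,(172,150,90),(180,255,255))
def green(c): return cv2.inRange(hsv(c),(60,80,20),(95,255,255))
if __name__=='__main__':
    for n,c,roi in (('top',T,(195,190,270,240)),('scene',S,(225,230,310,310))):
        for b in blobs(blue(c),roi): print(n,'blue',cv2.contourArea(b),cv2.fitEllipse(b))
    for n,c,roi in (('top',T,(400,205,432,235)),('scene',S,(355,125,385,165))):
        for b in blobs(red(c),roi,5): print(n,'red',cv2.contourArea(b),cv2.boundingRect(b),cv2.minAreaRect(b))
    for n,c,roi in (('top',T,(285,155,345,215)),('scene',S,(265,170,325,240))):
        for b in blobs(green(c),roi): print(n,'green',cv2.contourArea(b),cv2.boundingRect(b),cv2.approxPolyDP(b,2,True)[:,0].tolist())
    # plate corners from crop views
    for n,p in (('tl',(190+128/5,150+190/5)),('tr',(190+416/5,150+235/5)),('br',(190+382/5,150+474/5)),('bl',(190+90/5,150+430/5))):
        print(n,onz(T,*p,0.012))
    # drift white dot
    print('dot',tri((T,350+420/6,160+353/6),(S,310+305/5,95+219/5)))
E
python3 meas.py
```

```text
top blue 398.0 ((250.8720703125, 217.9293212890625), (22.348674774169922, 22.734880447387695), 31.629783630371094)
top blue 326.5 ((210.78614807128906, 211.59002685546875), (18.139244079589844, 23.06269645690918), 8.63681411743164)
scene blue 561.0 ((251.39108276367188, 279.50799560546875), (25.658098220825195, 27.9195499420166), 9.16282844543457)
scene blue 318.0 ((284.6006774902344, 247.63739013671875), (15.458117485046387, 26.449195861816406), 107.8930892944336)
top red 100.5 (413, 212, 14, 14) ((419.4615173339844, 218.69229125976562), (11.094003677368164, 11.09400463104248), 56.3099365234375)
scene red 115.5 (365, 136, 11, 19) ((370.0, 145.0), (18.0, 10.0), 90.0)
top green 402.0 (296, 164, 39, 43) [[321, 164], [296, 178], [315, 206], [319, 204], [305, 180], [307, 176], [316, 172], [329, 195], [334, 195], [320, 170]]
scene green 491.0 (277, 180, 36, 49) [[312, 184], [284, 184], [279, 180], [277, 207], [282, 228], [286, 202], [311, 201], [311, 197], [285, 198], [283, 189], [311, 188]]
tl [0.579692   0.28117755 0.012     ]
tr [0.55670216 0.12638864 0.012     ]
br [0.42959435 0.14279282 0.012     ]
bl [0.4514137  0.29902494 0.012     ]
dot (array([ 0.499392  , -0.24063042,  0.12716866]), [3.050897483509172e-05, 3.0508974834916887e-05])
```

```bash
python3 - <<'E'
from meas import *
L=tri((T,210.8,211.6),(S,251.4,279.5));R=tri((T,250.9,217.9),(S,284.6,247.6));print('capL',L,'capR',R)
yaw=-0.139;c=np.array([.5044,.2123,0])
Rz=Rn.from_euler('z',yaw).as_matrix()
for s in (1,-1):
    for d in (.103,.099): 
        p=c+Rz@[0,s*.5*d,.045+d*.866]; print(s,d,p,proj(T,p),proj(S,p))
print('crossbar z.119', [onz(T,*p,.119).round(4).tolist() for p in ((190+530/5,150+150/5),(190+660/5,150+70/5),(190+668/5,150+95/5),(190+540/5,150+165/5))])
print('prong ends z.115',[onz(T,*p,.115).round(4).tolist() for p in ((190+622/5,150+287/5),(190+648/5,150+273/5),(190+702/5,150+243/5),(190+727/5,150+228/5))])
# height: prong tips in both views (far -x,-y outer tip / other)
sc=lambda x,y:(200+x/3.6,170+y/3.6)
print('tip -y', tri((T,190+715/5,150+233/5),(S,*sc(405,50))))
print('tip +y', tri((T,190+636/5,150+278/5),(S,*sc(404,100))))
# grip sides
print(onz(T,419.5,218.7,.12), onz(T,419.46+11.09/1.41,218.7,.127))
E
```

```text
capL (array([0.51354665, 0.26347781, 0.13199308]), [0.0008908120048846496, 0.0008908120048846227]) capR (array([0.49918905, 0.16623138, 0.13248465]), [0.0008398038614494906, 0.0008398038614495043])
1 0.103 [0.51153547 0.26330328 0.134198  ] (np.float64(210.41838525435713), np.float64(212.10059291762826)) (np.float64(252.56035155503147), np.float64(279.36613537033173))
1 0.099 [0.51125837 0.26132257 0.130734  ] (np.float64(211.58745843877094), np.float64(212.26737008523205)) (np.float64(253.48647031368415), np.float64(279.5350320698154))
-1 0.103 [0.49726453 0.16129672 0.134198  ] (np.float64(252.6442487859719), np.float64(218.4089989024652)) (np.float64(286.99649830979604), np.float64(245.8906834439481))
-1 0.099 [0.49754163 0.16327743 0.130734  ] (np.float64(252.04832558708796), np.float64(218.3118943142254)) (np.float64(286.4731438425927), np.float64(247.40987059412626))
crossbar z.119 [[0.5918, 0.0594, 0.119], [0.6314, -0.0036, 0.119], [0.6192, -0.0076, 0.119], [0.5845, 0.0544, 0.119]]
prong ends z.115 [[0.5256, 0.0141, 0.115], [0.5325, 0.0015, 0.115], [0.5473, -0.0247, 0.115], [0.5547, -0.0368, 0.115]]
tip -y (array([ 0.55249385, -0.03072284,  0.11697681]), [0.00043367068274527306, 0.000433670682745431])
tip +y (array([0.53002939, 0.00736541, 0.11649544]), [0.00010604905528934947, 0.0001060490552893302])
[ 0.49986317 -0.24089768  0.12      ] [ 0.49986419 -0.25837485  0.127     ]
```

```bash
python3 - <<'E'
from h import *
q=bot.current_joints()
p=np.array([.47,-.2406,.33])
# vertical tool, various yaw: 
for y in np.arange(-180,181,30):
    r=(Rn.from_euler('z',y,degrees=True)*Rn.from_euler('x',180,degrees=True)).as_rotvec()
    print(y,np.round(bot.inverse_kinematics([.4994,-.2406,.2],r),2) if bot.inverse_kinematics([.4994,-.2406,.2],r) is not None else None)
print(bot.current_tool_rot())
print(bot.current_ee_pos())
c=load('pics/wrist0.npy');R=np.array(c['R']);o=-R.T@c['t']
M=Rn.from_rotvec(bot.current_tool_rot()).as_matrix()
print('cam in tool',M.T@(o-bot.current_ee_pos()),'\n',(R@M).round(3))
E
```

```text
-180 [-0.67  0.1   1.64  0.    1.4   2.47]
-150 [-0.67  0.1   1.64 -0.    1.4   1.95]
-120 [-0.67  0.1   1.64 -0.    1.4   1.43]
-90 [-0.67  0.1   1.64 -0.    1.4   0.9 ]
-60 [-0.67  0.1   1.64 -0.    1.4   0.38]
-30 [-0.67  0.1   1.64 -0.    1.4  -0.14]
0 [-0.67  0.1   1.64 -0.    1.4  -0.67]
30 [-0.67  0.1   1.64 -0.    1.4  -1.19]
60 [-0.67  0.1   1.64  0.    1.4  -1.71]
90 [-0.67  0.1   1.64  0.    1.4  -2.24]
120 [-0.67  0.1   1.64  0.    1.4  -2.76]
150 None
180 [-0.67  0.1   1.64  0.    1.4   2.47]
[-2.61747534e+00  1.73547299e+00  1.55289721e-03]
[ 0.22370236 -0.52914184  0.18984535]
cam in tool [-0.00076637 -0.07601409 -0.19311118] 
 [[ 1.    -0.001 -0.   ]
 [ 0.001  0.964 -0.267]
 [ 0.     0.267  0.964]]
```

Drift dot height 0.127 m matches its length. The pump plate measures 156×128 mm against 160×130, cap heights 0.132 against 0.134, and rack lips 0.1165 against 0.115. Moving to hover over the drift.

```bash
cat >> h.py <<'E'
def down(yawdeg): return (Rn.from_euler('z',yawdeg,degrees=True)*Rn.from_euler('x',180,degrees=True)).as_rotvec()
E
python3 - <<'E'
from h import *
bot.line_to([.224,-.53,.30],max_speed=.3)
bot.goto([.4994,-.2406,.235],down(-45))
bot.set_gripper(.6)
snap('wrist','pics/w1.png'); print(bot.current_clock(),bot.current_ee_pos())
E
```

```text
2.9083 [ 0.49943119 -0.24058082  0.23500292]
```

View pics/w1.png

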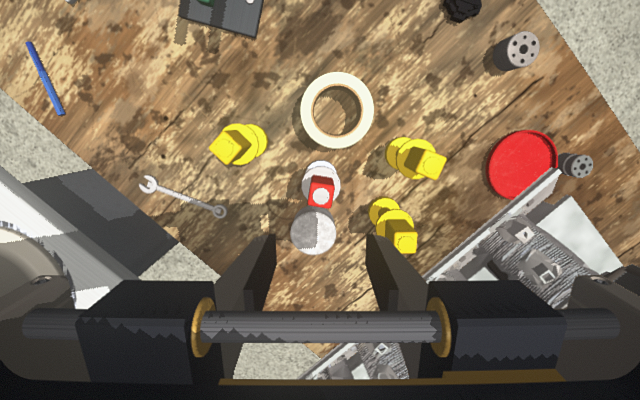

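The wrist view shows the red grip at (320,193), almost square to the image, with the tin just below it at (314,232) and no yellow look-alikes between the fingers.

```bash
python3 - <<'E'
from meas import *
c=load('pics/w1.npy')
im=c['pixels'];cv2.imwrite('pics/w1c.png',cv2.resize(im[150:250,270:370],None,fx=6,fy=6,interpolation=cv2.INTER_CUBIC))
h=hsv(c)
b=blobs(red(c),(290,160,350,215),10)
for x in b: print(cv2.contourArea(x),cv2.boundingRect(x),cv2.minAreaRect(x),cv2.approxPolyDP(x,1.5,True)[:,0].tolist())
w=cv2.inRange(h,(0,0,170),(180,60,255))
for x in blobs(w,(309,183,333,209),10): 
    m=cv2.moments(x);u,v=m['m10']/m['m00'],m['m01']/m['m00'];print('white',cv2.contourArea(x),u,v,onz(c,u,v,.127), tri((c,u,v),(T,420,218.8)))
E
```

```text
643.0 (308, 176, 26, 33) ((321.1216125488281, 191.77027893066406), (23.837852478027344, 30.08501625061035), 9.462321281433105) [[313, 176], [308, 204], [330, 207], [333, 192], [331, 179]]
white 187.5 320.63377777777777 195.5831111111111 [ 0.5011166  -0.23866951  0.127     ] (array([ 0.49980745, -0.24085072,  0.12075669]), [0.0010992149366310594, 0.0010992149366311366])
```

View pics/w1c.png

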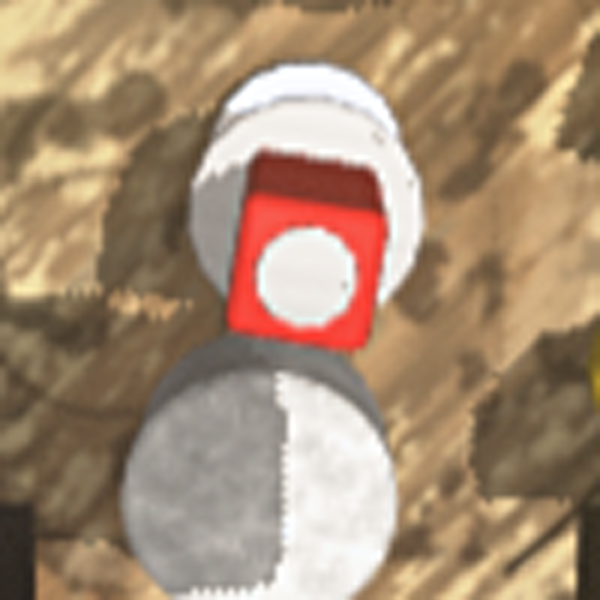

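```bash
python3 - <<'E'
from meas import *
c=load('pics/w1.npy')
P=[onz(c,270+x/6,150+y/6,.126)[:2] for x,y in ((245,193),(384,210),(362,350),(228,330))]
P=np.array(P);print(P,P.mean(0))
for i in range(4):
    d=P[(i+1)%4]-P[i];print(np.linalg.norm(d),np.degrees(np.arctan2(d[1],d[0])))
# grasp trials
for y in (-35,-36,-53,-55): print(y, bot.inverse_kinematics([.5003,-.2397,.078],down(y)))
E
```

```text
[[ 0.50383087 -0.22173196]
 [ 0.51856824 -0.24062397]
 [ 0.49842267 -0.25578187]
 [ 0.48442812 -0.2366809 ]] [ 0.50131248 -0.23870468]
0.023960348379156376 -52.0427569153806
0.025211225089503242 -143.04151352262963
0.023678993547345994 126.22881846603809
0.024493629119931096 37.612625548257995
-35 [-6.64647854e-01  2.20611602e-01  1.75930450e+00 -4.44089210e-16
  1.16167655e+00 -5.37826163e-02]
-36 [-6.64647854e-01  2.20611602e-01  1.75930450e+00 -4.44089210e-16
  1.16167655e+00 -3.63293238e-02]
-53 [-6.64647854e-01  2.20611602e-01  1.75930450e+00 -4.44089210e-16
  1.16167655e+00  2.60376649e-01]
-55 [-6.64647854e-01  2.20611602e-01  1.75930450e+00 -4.44089210e-16
  1.16167655e+00  2.95283234e-01]
```

```bash
python3 - <<'E'
from h import *
r=down(-53)
bot.goto([.5005,-.2395,.16],r)
bot.line_to([.5005,-.2395,.079],max_speed=.12)
print(bot.current_contact_force())
bot.set_gripper(0,40)
print(bot.current_opening()*92,bot.current_contact_force(),bot.current_clock())
bot.line_to([.5005,-.2395,.2],max_speed=.2)
print(bot.current_opening()*92,bot.current_contact_force(),bot.current_clock())
bot.goto([.5005,-.2395,.29],r)
snap('wrist','pics/w2.png');snap('scene','pics/s2.png');snap('top','pics/t2.png')
E
```

```text
[-0.34944538  0.57617586  0.13016763]
25.640663054922314 [-0.22305716 -0.20280917  1.12648531] 4.6833
25.516846896228742 [-0.06780001 -0.20445989 -3.28786681] 5.4417
```

View pics/w2.png

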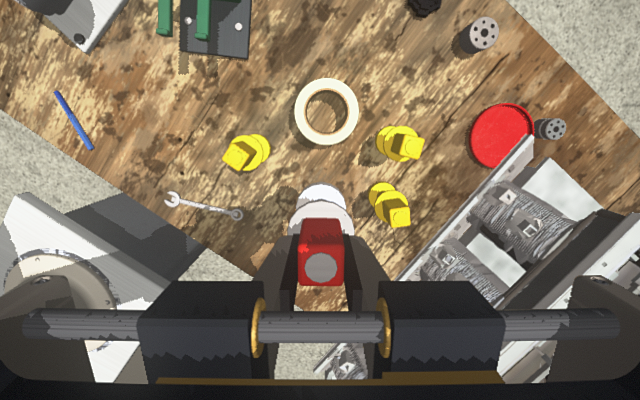

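View pics/s2.png

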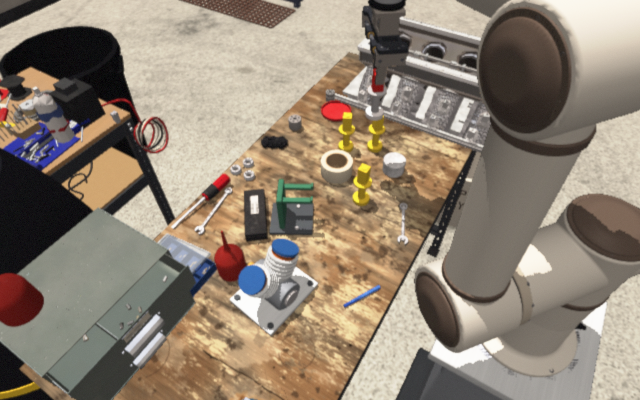

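```bash
cat >> h.py <<'E'
def press_rot(n,yawdeg):
    """tool z=-n, jaw x axis nearest to horizontal heading yawdeg"""
    n=n/np.linalg.norm(n); x=np.array([np.cos(np.radians(yawdeg)),np.sin(np.radians(yawdeg)),0]); x-=n*(x@n); x/=np.linalg.norm(x)
    z=-n; return Rn.from_matrix(np.column_stack([x,np.cross(z,x),z])).as_rotvec()
E
python3 - <<'E'
from meas import *
c=load('pics/w2.npy');M=Rn.from_rotvec(bot.current_tool_rot()).as_matrix();p=np.array(bot.current_ee_pos());print(p)
w=cv2.inRange(hsv(c),(0,0,120),(180,60,255))
for x in blobs(w,(300,248,342,285),30):
    m=cv2.moments(x);u,v=m['m10']/m['m00'],m['m01']/m['m00'];o,d=ray(c,u,v);o=M.T@(o-p);d=M.T@d
    print(cv2.contourArea(x),u,v,'dot in tool',o+d*(-.048-o[2])/d[2])
yaw=-.139;Rz=Rn.from_euler('z',yaw).as_matrix();c0=np.array([.505,.2125,0])
for s in(1,-1):
    n=Rz@[0,s*.5,.866]
    for y in range(-180,180,30):
        out=[]
        for d in (.103+.03,.093):
            f=c0+[0,0,.045]+n*d; out.append(bot.inverse_kinematics(f+n*.079,press_rot(n,y)))
        print(s,y,[None if o is None else np.round(o,2).tolist() for o in out])
E
```

```text
[ 0.49928402 -0.23858015  0.28660962]
682.5 320.4722832722832 267.2871794871795 dot in tool [ 0.0005795  -0.00029661 -0.048     ]
1 -180 [[0.57, 0.57, 1.09, -0.4, 1.82, -2.59], [0.55, 0.55, 1.19, -0.4, 1.74, -2.58]]
1 -150 [None, None]
1 -120 [[0.57, 0.57, 1.09, -0.4, 1.82, 2.68], [0.55, 0.55, 1.19, -0.4, 1.74, 2.69]]
1 -90 [[0.57, 0.57, 1.09, -0.4, 1.82, 2.08], [0.55, 0.55, 1.19, -0.4, 1.74, 2.1]]
1 -60 [[0.57, 0.57, 1.09, -0.4, 1.82, 1.51], [0.55, 0.55, 1.19, -0.4, 1.74, 1.52]]
1 -30 [[0.57, 0.57, 1.09, -0.4, 1.82, 1.01], [0.55, 0.55, 1.19, -0.4, 1.74, 1.02]]
1 0 [[0.57, 0.57, 1.09, -0.4, 1.82, 0.55], [0.55, 0.55, 1.19, -0.4, 1.74, 0.56]]
1 30 [[0.57, 0.57, 1.09, -0.4, 1.82, 0.08], [0.55, 0.55, 1.19, -0.4, 1.74, 0.09]]
1 60 [[0.57, 0.57, 1.09, -0.4, 1.82, -0.46], [0.55, 0.55, 1.19, -0.4, 1.74, -0.45]]
1 90 [[0.57, 0.57, 1.09, -0.4, 1.82, -1.06], [0.55, 0.55, 1.19, -0.4, 1.74, -1.05]]
1 120 [[0.57, 0.57, 1.09, -0.4, 1.82, -1.63], [0.55, 0.55, 1.19, -0.4, 1.74, -1.62]]
1 150 [[0.57, 0.57, 1.09, -0.4, 1.82, -2.13], [0.55, 0.55, 1.19, -0.4, 1.74, -2.12]]
-1 -180 [[-0.39, -0.11, 1.89, 0
[... 262 characters left out ...]
 0.51, 1.52, 1.09], [-0.35, -0.08, 1.93, 0.52, 1.43, 1.09]]
-1 -60 [[-0.39, -0.11, 1.89, 0.51, 1.52, 0.52], [-0.35, -0.08, 1.93, 0.52, 1.43, 0.52]]
-1 -30 [[-0.39, -0.11, 1.89, 0.51, 1.52, 0.02], [-0.35, -0.08, 1.93, 0.52, 1.43, 0.02]]
-1 0 [[-0.39, -0.11, 1.89, 0.51, 1.52, -0.44], [-0.35, -0.08, 1.93, 0.52, 1.43, -0.44]]
-1 30 [[-0.39, -0.11, 1.89, 0.51, 1.52, -0.92], [-0.35, -0.08, 1.93, 0.52, 1.43, -0.92]]
-1 60 [[-0.39, -0.11, 1.89, 0.51, 1.52, -1.46], [-0.35, -0.08, 1.93, 0.52, 1.43, -1.45]]
-1 90 [[-0.39, -0.11, 1.89, 0.51, 1.52, -2.05], [-0.35, -0.08, 1.93, 0.52, 1.43, -2.05]]
-1 120 [[-0.39, -0.11, 1.89, 0.51, 1.52, -2.63], [-0.35, -0.08, 1.93, 0.52, 1.43, -2.63]]
-1 150 [None, None]
```

The drift is held and centred in the grip within 0.6 mm. Now viewing the pump and rack with the wrist camera from two places each.

```bash
python3 - <<'E'
from h import *
for k,(x,y) in enumerate(((.44,.0),(.40,.12),(.40,.25))):
    bot.goto([x,y,.33],down(-90)); bot.hold(.15)
    snap('wrist',f'pics/w3_{k}.png'); print(bot.current_ee_pos(),bot.current_clock())
a=[cv2.imread(f'pics/w3_{k}.png')[:260,:] for k in range(3)]
cv2.imwrite('pics/w3.png',cv2.resize(np.vstack(a),(480,585)))
E
```

```text
[ 0.44017093 -0.00083015  0.32948432] 7.225
[0.40042293 0.11904625 0.32983894] 8.0
[0.40045983 0.24890519 0.33010207] 8.7833
```

View pics/w3.png

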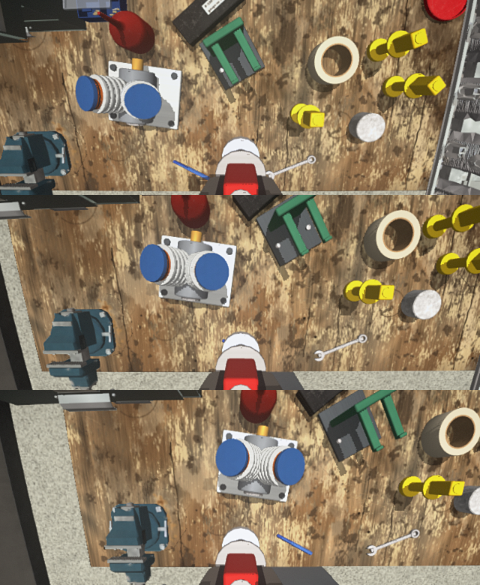

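The three wrist views show both caps and the rack: caps at about (113,125)/(192,133) in view 0 and rack at (310,60). Zooming to pick corners.

```bash
python3 - <<'E'
from meas import *
boxes={0:[(95,60,255,180),(255,15,355,125)],1:[(180,30,330,155),(340,-1,450,100)]}
for k in range(3):
    c=load(f'pics/w3_{k}.npy')
    for x in blobs(blue(c),(95,50,410,180),150): print(k,cv2.contourArea(x),cv2.fitEllipse(x))
c0,c1,c2=[load(f'pics/w3_{k}.npy')['pixels'] for k in range(3)]
up=lambda im:cv2.resize(im,(400,300),interpolation=cv2.INTER_CUBIC)
cv2.imwrite('pics/rk.png',np.vstack([np.hstack([up(c0[20:120,262:395][:, :133]),up(c1[0:100,340:473])]),np.hstack([up(c2[0:100,425:558]),up(c2[40:160,280:440])])]))
cv2.imwrite('pics/pm.png',np.vstack([np.hstack([up(c0[70:175,105:245]),up(c1[45:150,185:325])]),np.hstack([up(c2[45:150,280:420]),up(c1[0:100,340:473])])]))
E
```

```text
0 1690.0 ((190.1379852294922, 134.76695251464844), (44.18992233276367, 48.7404899597168), 117.39910125732422)
0 972.5 ((114.74884033203125, 123.64302825927734), (27.492900848388672, 45.49180603027344), 173.62265014648438)
1 1635.5 ((282.272216796875, 101.68679809570312), (43.19985580444336, 48.258060455322266), 169.53115844726562)
1 1295.5 ((203.77427673339844, 89.78683471679688), (34.46331787109375, 48.20247268676758), 2.0906107425689697)
2 1569.5 ((308.588134765625, 89.62174224853516), (41.05256652832031, 48.8025016784668), 10.539021492004395)
2 1417.0 ((386.3746032714844, 101.28443908691406), (37.5738525390625, 48.18688201904297), 5.873617649078369)
```

View pics/rk.png

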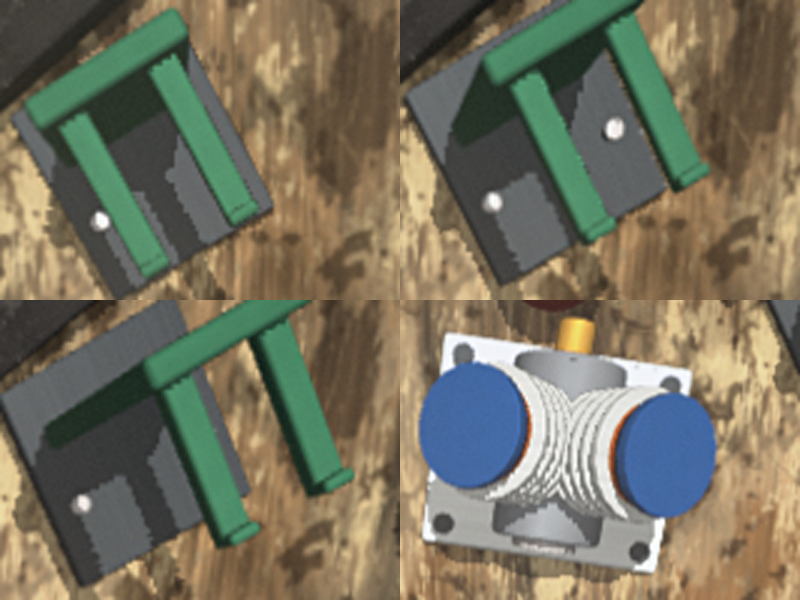

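View pics/pm.png

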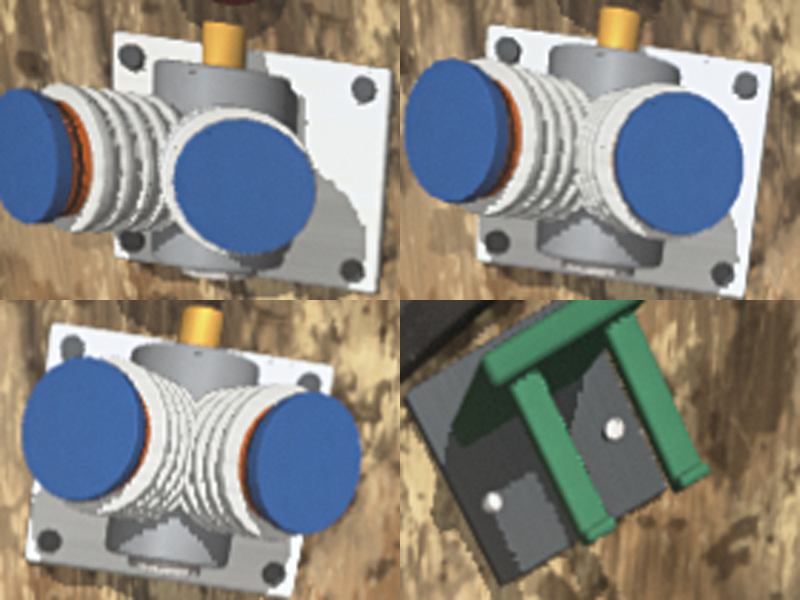

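```bash
cat > m2.py <<'E'
from meas import *
W=[load(f'pics/w3_{k}.npy') for k in range(3)]
if __name__=='__main__':
    capR=tri((W[0],190.1,134.4),(W[1],282.1,101.7),(W[2],386.9,101.3)); capL=tri((W[0],113.9,123.6),(W[1],203.3,89.8),(W[2],308.2,89.6))
    print('capL',capL,'\ncapR',capR)
    d=capL[0]-capR[0];print('d',np.linalg.norm(d),'yaw',np.arctan2(-d[0],d[1]),'mid',(capL[0]+capR[0])/2)
    off=[(262,20),(340,0),(425,0)]
    def rk(k,x,y): return (W[k],off[k][0]+x/3.0075,off[k][1]+y/3)
    A=tri(rk(0,153,267),rk(1,197,231),rk(2,240,232));B=tri(rk(0,242,213),rk(1,290,177),rk(2,332,182))
    print('lips',A,B); d=A[0]-B[0];y=np.arctan2(-d[0],d[1]);print(np.linalg.norm(d),y)
    m=(A[0]+B[0])/2;print('origin',m[:2]+.034*np.array([np.cos(y),np.sin(y)]),m[2])
    for n,k,pts in (('v0',0,((40,128),(188,45),(25,100),(178,10))),('v1',1,((92,82),))):
        for p in pts: print(n,p,onz(*rk(k,*p),.119))
    # prong root ends at upright, mid: v0 roots at left (75,120), right (163,62); v1 (130,78),(222,20)
    print('rootL',tri(rk(0,75,122),rk(1,128,80)),'rootR',tri(rk(0,163,62),rk(1,222,22)))
    for n,cc,o,ps in (('v0',W[0],(105,70),((390,68),(377,293),(113,32),(114,257))),('v1',W[1],(185,45),((372,66),(340,297),(89,27),(75,262))),('v2',W[2],(280,45),((333,67),(292,298),(52,22),(27,260)))):
        q=[onz(cc,o[0]+x/2.857,o[1]+y/2.857,.012) for x,y in ps]; print(n,np.round(q,4).tolist(),np.mean(q,0), (q[0]+q[3])/2)
E
python3 m2.py
```

```text
capL (array([0.51503605, 0.26471519, 0.13118807]), [0.0001310043469443848, 0.00013646149768532323, 0.00025937929328767985]) 
capR (array([0.50077187, 0.1671448 , 0.13150516]), [0.00018497665120339668, 0.0004395258281127225, 0.0003467679614305291])
d 0.09860804390053121 yaw -0.14516533392299277 mid [0.50790396 0.21592999 0.13134661]
lips (array([0.53253013, 0.01022821, 0.11090548]), [0.000589027477655952, 0.00036628833049653643, 0.0008489576637828052]) (array([ 0.55450255, -0.02846993,  0.10912588]), [7.547521484619431e-05, 0.00019103086419771306, 0.000128403454408286])
0.04453650391835827 0.5163989994451151
origin [0.57308284 0.00766671] 0.11001567953603192
v0 (40, 128) [0.58709213 0.05618122 0.119     ]
v0 (188, 45) [ 0.61833946 -0.00488697  0.119     ]
v0 (25, 100) [0.59784337 0.06196563 0.119     ]
v0 (178, 10) [ 0.63124157 -0.00083407  0.119     ]
v1 (92, 82) [0.58764813 0.05887322 0.119     ]
rootL (array([0.59103445, 0.04260298, 0.10974598]), [1.1774630114552918e-05, 1.1774630114742701e-05]) rootR (array([0.61364487, 0.00520396, 0.1096952 ]), [0.000584264617494417, 0.0005842646174942318])
v0 [[0.5597, 0.1274, 0.012], [0.4315, 0.1438, 0.012], [0.5805, 0.2833, 0.012], [0.4539, 0.3015, 0.012]] [0.50640023 0.21397945 0.012     ] [0.50676865 0.21440473 0.012     ]
v1 [[0.5585, 0.128, 0.012], [0.432, 0.1476, 0.012], [0.5794, 0.2834, 0.012], [0.4528, 0.3026, 0.012]] [0.50566945 0.21540151 0.012     ] [0.50563737 0.21530242 0.012     ]
v2 [[0.5585, 0.129, 0.012], [0.4315, 0.1455, 0.012], [0.5813, 0.2843, 0.012], [0.4536, 0.3013, 0.012]] [0.50620581 0.21502865 0.012     ] [0.50601792 0.21515957 0.012     ]
```

Measurements agree across cameras within 2–3 mm: pump centre (0.506, 0.2145) with yaw −0.142, and rack origin about (0.572, 0.0066) with yaw 0.52. Pressing the left cap, watching the force.

```bash
cat > press.py <<'E'
from h import *
C0=np.array([.506,.2145,0]);YAW=-.142;FT=.079
def go(s,yawdeg=-8):
    n=Rn.from_euler('z',YAW).as_matrix()@[0,s*.5,np.sqrt(.75)]
    r=press_rot(n,yawdeg); at=lambda d:C0+[0,0,.045]+n*(d+FT)
    bot.goto(at(.17),r); bot.line_to(at(.115),r,max_speed=.12); bot.hold(.15)
    f0=np.array(bot.current_contact_force()); print('f0',f0.round(2))
    d=.115; log=[]
    while d>.086:
        d-=.001; bot.line_to(at(d),r,max_speed=.05)
        f=(np.array(bot.current_contact_force())-f0)
        log.append((round(d,4),round(float(f@n),1),round(float(np.linalg.norm(f-n*(f@n))),1)))
        if d<.097 and f@n>8: break
        if f@n>35: break
    print(log); bot.hold(.4)
    p=np.array(bot.current_ee_pos());M=Rn.from_rotvec(bot.current_tool_rot()).as_matrix()
    foot=p+M[:,2]*FT; rel=foot-(C0+[0,0,.045]);a=rel@n
    print('foot along',a,'lateral',np.linalg.norm(rel-n*a),'ang',np.arccos(-M[:,2]@n),'f',(np.array(bot.current_contact_force())-f0)@n,bot.current_opening()*92,bot.current_clock())
    return at,r
E
python3 - <<'E'
from press import *
go(1)
snap('scene','pics/s4.png');snap('top','pics/t4.png')
a=cv2.imread('pics/s4.png')[170:340,190:390];b=cv2.imread('pics/t4.png')[130:270,170:330]
cv2.imwrite('pics/p4.png',np.hstack([cv2.resize(a,(400,340)),cv2.resize(b,(389,340))]))
E
```

```text
f0 [-0.36 -0.15 -2.54]
[(0.114, -0.6, 0.8), (0.113, -0.2, 1.5), (0.112, 0.4, 0.6), (0.111, -0.6, 0.7), (0.11, 0.4, 0.9), (0.109, -0.5, 1.1), (0.108, 0.2, 0.6), (0.107, -0.1, 0.8), (0.106, -0.1, 1.1), (0.105, -0.5, 1.0), (0.104, -0.8, 0.6), (0.103, 4.7, 0.9), (0.102, 9.1, 1.3), (0.101, 10.7, 0.9), (0.1, 8.6, 0.8), (0.099, 0.4, 1.0), (0.098, 0.5, 0.7), (0.097, -0.3, 0.8), (0.096, -0.8, 2.0), (0.095, -0.6, 1.7), (0.094, 1.0, 1.3), (0.093, 3.9, 0.6), (0.092, 9.7, 1.7)]
foot along 0.09371492722752894 lateral 0.0003406555080531938 ang 0.0023673929384866836 f 9.455179593644463 25.952504440558897 16.8083
```

View pics/p4.png

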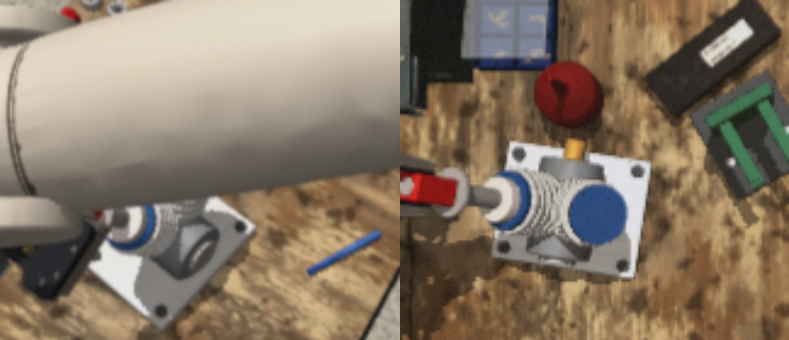

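Clean signature: contact at 103 mm, peak 10.7 N, click at about 99 mm, bottomed at 93 mm. The top view shows the white foot centred on the left cap at about (510,200) in the composite. Now the right cap.

```bash
python3 - <<'E'
from press import *
n=Rn.from_euler('z',YAW).as_matrix()@[0,.5,np.sqrt(.75)]
bot.line_to(np.array(bot.current_ee_pos())+n*.08,max_speed=.15)
bot.goto([.506,.2145,.33],down(-8))
go(-1)
snap('scene','pics/s5.png');snap('top','pics/t5.png')
a=cv2.imread('pics/s5.png')[170:340,190:390];b=cv2.imread('pics/t5.png')[130:270,170:330]
cv2.imwrite('pics/p5.png',np.hstack([cv2.resize(a,(400,340)),cv2.resize(b,(389,340))]))
E
```

```text
f0 [-0.32 -0.4  -2.35]
[(0.114, -0.6, 0.3), (0.113, -1.0, 0.5), (0.112, -1.0, 1.4), (0.111, -1.3, 0.7), (0.11, -0.9, 0.1), (0.109, -1.2, 0.2), (0.108, -0.5, 0.7), (0.107, -0.4, 0.6), (0.106, -0.6, 0.9), (0.105, -0.8, 0.7), (0.104, -1.4, 1.0), (0.103, 0.3, 0.3), (0.102, 9.1, 1.6), (0.101, 9.8, 2.1), (0.1, 6.6, 0.1), (0.099, 1.6, 1.3), (0.098, -1.7, 0.7), (0.097, -0.4, 1.2), (0.096, -0.4, 0.5), (0.095, -0.8, 0.3), (0.094, -1.1, 0.2), (0.093, 0.7, 0.9), (0.092, 8.4, 0.8)]
foot along 0.09304451504289867 lateral 0.0005701429035678112 ang 0.0012199395076231065 f 8.884110597637346 25.9593912100603 25.9583
```

View pics/p5.png

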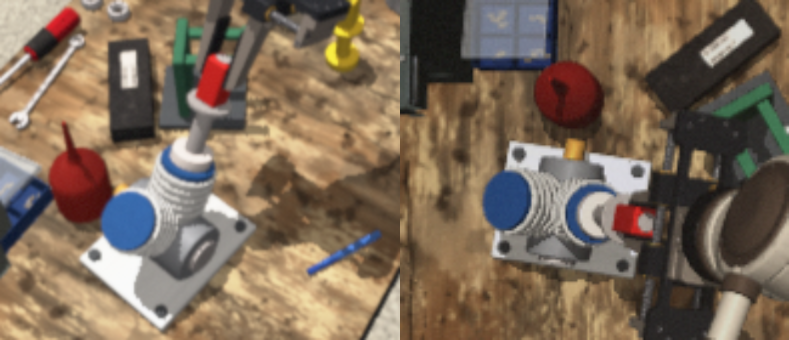

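Same signature on the right: click at about 99 mm, home at 93 mm, foot centred, and both blue caps sit on their rims with no orange. Moving to the rack's pre-entry point.

```bash
cat > rack.py <<'E'
from press import *
O=np.array([.5719,.0066]);RY=.522;ex=np.array([np.cos(RY),np.sin(RY)]);ey=np.array([-ex[1],ex[0]])
RR=down(np.degrees(RY)-90)
def at(x,z,dy=0): return [*(O+ex*x+ey*dy),z]
E
python3 - <<'E'
from rack import *
n=Rn.from_euler('z',YAW).as_matrix()@[0,-.5,np.sqrt(.75)]
bot.line_to(np.array(bot.current_ee_pos())+n*.07,max_speed=.15)
bot.goto(at(-.11,.25),RR)
bot.line_to(at(-.11,.140),RR,max_speed=.2); bot.hold(.1)
c=snap('wrist','pics/w6.png');t=snap('top','pics/t6.png');snap('scene','pics/s6.png')
print(bot.current_ee_pos(),bot.current_clock(),bot.current_contact_force())
im=c['pixels'].copy()
for x in (-.031,.002,.03):
  for y in (-.015,.015,0):
    u,v=proj(c,at(x,.11,y)); cv2.circle(im,(round(u),round(v)),1,(0,0,255),-1)
u,v=proj(c,at(-.11,.131)) 
cv2.imwrite('pics/w6a.png',cv2.resize(im[0:300,160:480],(800,600)*1 if False else (640,600)))
a=cv2.imread('pics/s6.png')[130:290,220:420];cv2.imwrite('pics/s6a.png',cv2.resize(a,None,fx=3,fy=3))
E
```

```text
[ 0.47746813 -0.04857402  0.14132266] 28.5917 [ 0.20377256  1.12317042 -2.10231603]
```

View pics/w6a.png

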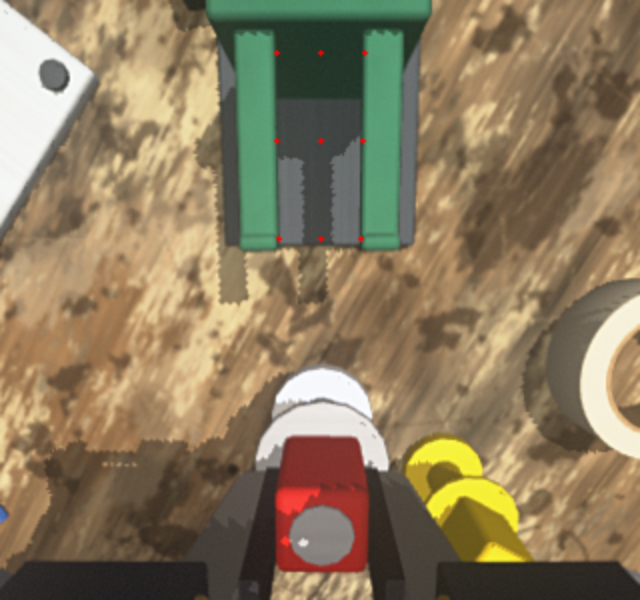

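View pics/s6a.png

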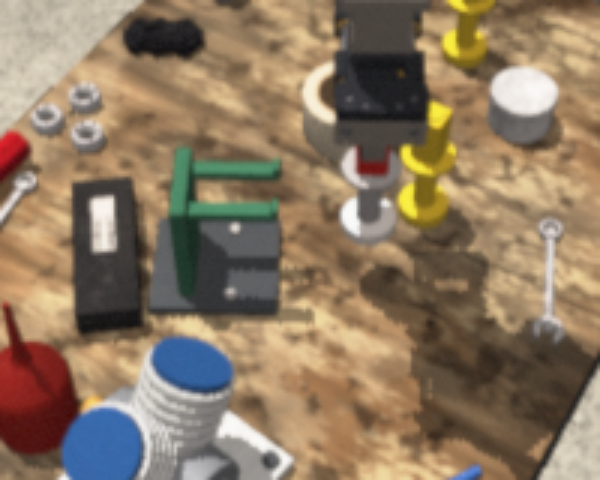

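The projected slot points fall on the real slot edges within about 1 mm. The scene view shows both caps flush. Entering, then lowering until the collar meets the prongs.

```bash
python3 - <<'E'
from rack import *
bot.line_to(at(.002,.140),RR,max_speed=.08); bot.hold(.15)
f0=np.array(bot.current_contact_force());print('entered',f0.round(2))
z=.140;bot.line_to(at(.002,.124),RR,max_speed=.06);z=.124
while z>.112:
    z-=.001;bot.line_to(at(.002,z),RR,max_speed=.03);f=np.array(bot.current_contact_force())-f0
    print(round(z,3),f.round(1))
    if f[2]>4:break
print(bot.current_ee_pos(),bot.current_clock())
snap('wrist','pics/w7.png');snap('scene','pics/s7.png')
a=cv2.imread('pics/s7.png')[130:290,220:420];b=cv2.imread('pics/w7.png')[60:300,200:440]
cv2.imwrite('pics/p7.png',np.hstack([cv2.resize(a,(450,360)),cv2.resize(b,(345,360))]))
E
```

```text
entered [-0.76 -0.85 -2.45]
0.123 [ 0.1  1.4 -0.3]
0.122 [0.6 0.7 0.3]
0.121 [ 0.5  0.9 -0.3]
0.12 [ 1.4  1.1 -0.3]
0.119 [-0.1  0.5  1.8]
0.118 [-1.7  1.4  9.1]
[0.57403077 0.00754788 0.11930448] 32.2083
```

View pics/p7.png

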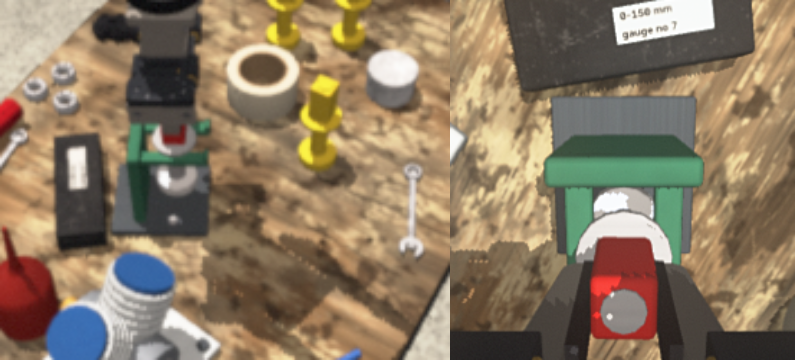

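The collar touched at TCP z = 0.119, as predicted. The view shows it resting on both prongs, behind the lips. Releasing and retreating upward.

```bash
python3 - <<'E'
from rack import *
bot.line_to(at(.002,.1188),RR,max_speed=.03)
bot.set_gripper(.55); print(bot.current_opening()*92,bot.current_contact_force())
bot.line_to(at(.002,.22),RR,max_speed=.12)
bot.line_to(at(-.06,.30),RR,max_speed=.25); bot.hold(.3)
snap('wrist','pics/w8.png');snap('top','pics/t8.png'); print(bot.current_contact_force(),bot.current_clock())
bot.goto([.35,-.2,.30],down(-60)); bot.hold(.3)
snap('scene','pics/s8.png');t=snap('top','pics/t9.png')
a=cv2.imread('pics/s8.png')[130:330,200:400];b=cv2.imread('pics/t9.png')[150:250,190:350];w=cv2.imread('pics/w8.png')[20:260,200:440]
cv2.imwrite('pics/p8.png',np.vstack([np.hstack([cv2.resize(a,(400,400)),cv2.resize(w,(400,400))]),cv2.resize(b,(800,500))[:200*0+199]]))
cv2.imwrite('pics/p9.png',cv2.resize(b,(800,500)))
E
```

```text
50.59503105125637 [-0.21647893 -0.30325673  0.92343666]
[-0.41253709  0.17827816  0.12117646] 35.05
```

View pics/p8.png

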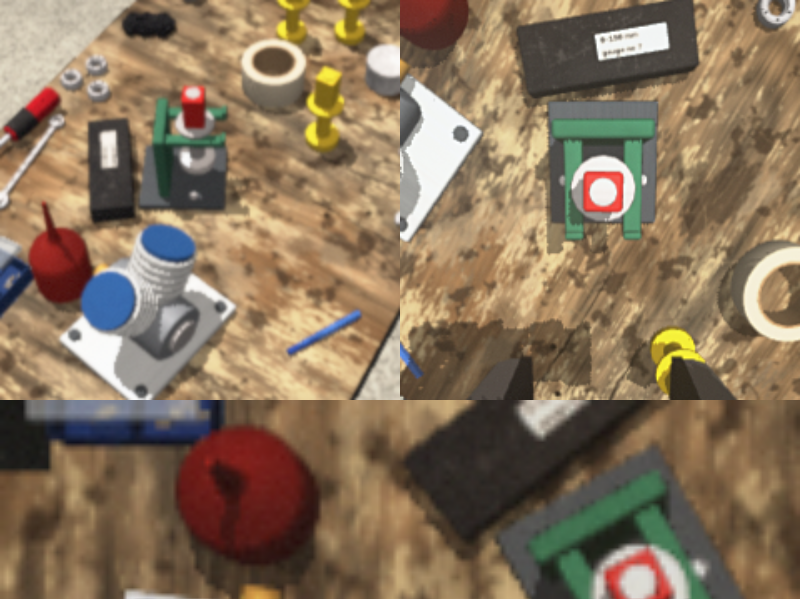

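View pics/p9.png

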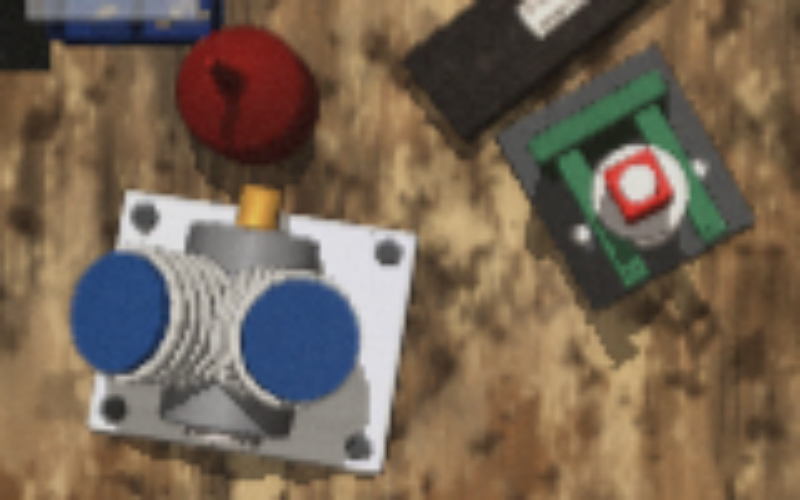

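Both caps are flush with no orange showing, and the drift hangs upright in the fork with the bystanders in place. One numeric check, then hand in.

```bash
python3 - <<'E'
from rack import *
T=load('pics/t9.npy');S=load('pics/s8.npy');W=load('pics/w8.npy')
X,e=tri((T,190+637/5,150+183/5),(S,200+193/2,130+92/2),(W,200+(603-0-400)/400*240,20+190/400*240)); print('dot',X,e,'expected',at(.002,.167))
print(bot.current_contact_force(),bot.current_joint_vel()); bot.job_done(); print(bot.current_clock())
E
```

```text
dot [0.57316076 0.00706134 0.16799653] [0.0014988637238047718, 0.0008121787131452949, 0.002220065591975846] expected [np.float64(0.5736336473688534), np.float64(0.007597229562572111), 0.167]
[ 0.09645202 -0.17298961  0.740729  ] [-0.00624706 -0.00166066  0.00145812  0.00058343  0.00135972 -0.00144918]
the job is handed in; nothing more can be done
the job is handed in; nothing more can be done
```

Both caps are pressed home, the drift hangs in the green fork rack, and I handed the job in. By my checks every step worked. The robot reports no verdict.

- **Caps:** I pressed the left cap first, then the right. On each, force peaked at about 10–11 N, dropped at the click near 5 mm, and the foot bottomed at 93 mm along the barrel, which is home. By arm readings against my measured pump pose, the foot was within 0.6 mm of centre and 0.003 rad of square. I stayed on each cap for 0.4 s after it bottomed. The last pictures show both caps flush with no orange band.
- **Drift:** The collar met the prongs at the expected height, and I then opened the gripper and withdrew. Triangulating the dot on top of the grip from three views put it within about 1.3 mm of where it should be if hanging upright on the seat.
- **Bystanders:** The oil can, tape roll and gauge case look unmoved in the pictures around and after the presses. The tin was partly cut off in my last crop, but nothing came near it after the drift was lifted.
- **Time:** The last clock reading was about 35 s, just before the final move clear, against the 66 s limit.
- **Disagreements:** Camera positions for the pump and rack differed by 2–3 mm. The height of the rack's lips came out at 0.110 m from the wrist camera and 0.1165 m from the overhead cameras, against the stated 0.115 m. I averaged the positions and let contact force set the final heights.

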